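Clamp a lens blank on the notched slide

ROBOT

A 7-joint arm with a two-finger parallel gripper is mounted at the origin on the work surface. World frame = base frame: x ahead of the robot, y to its left, z up, the work surface at z = 0. Lengths are in mm, angles in rad, forces in N, time in s.
With the tool pointing down it reaches from about 425 to 925 mm from the base axis. Payload 6.8 kg.
Tool frame: the origin (TCP) lies at the very end of the fingers, on their centre line; the grasp point (between the pads) lies 19 mm behind it; x points along the fingers, z is the direction in which the jaws open and shut, and the axes are right-handed (so a half turn about x gives the same grasp; the last joint's range is limited). The gripper opens to 88 mm and grips with 3 to 60 N. Pads are 20 mm wide; open, the fingers measure 115 mm over their backs; the gripper's body (75 mm by 178 mm) begins 61 mm behind the grasp point.
Start: joints at [-0.108, 0.477, 0.022, 1.555, -0.011, 1.109, -0.083], TCP at [675.017, 0.007, 222.664] pointing down, gripper open.
Joint ranges: [-2.96, 2.96], [-0.34, 2.1], [-1.41, 1.46], [0.24, 2.44], [-1.37, 4.51], [0.17, 1.92], [-2.96, 2.96]. Speed limits (rad/s): [2.39, 2.39, 3.14, 3.14, 3.14, 3.14, 3.14].

INTERFACE

Orientations are given as a unit quaternion [w, x, y, z].
In Python, from cell import env gives the robot as it stands. Calls block until the motion is done:
- env.move_to(position, orientation): joint-space move of the TCP to a pose.
- env.movel(position, attitude=None, feed=150, stop_force=None): straight line of the TCP; attitude=None keeps the orientation; feed is the mean speed in mm/s. With stop_force (N) it stops when the force on the tool has changed by that much, and returns True; else False.
- env.movej(angles): joint-space move.
- env.set_gripper(opening): finger opening in mm; the grip force is fixed at half the most; returns when the fingers have stopped.
- env.hold(seconds).
- env.inverse_kinematics(position, orientation): joint angles nearest the present ones, or None.
- env.state(): the state.
- env.grab_frame(name): name is "scene" or "side" or "wrist"; returns (picture, depth): 420x560x3 uint8, red, green, blue; 420x560 float32, mm along the optical axis (not along the pixel's ray), 0 where there is no reading.
- env.camera_params(name): a dict with "fx", "fy", "cx", "cy" (pixels), "position" and "orientation" of the camera in the world; the wrist camera has in their place "tool_from_camera" (4x4, takes a point from camera to tool coordinates, whose origin is the TCP and whose axes are the tool frame's). Camera axes: x right, y down, z forward; pixel columns grow to the right and rows downward; lengths in mm; the calibration is good to about 2 mm. A picture is of the moment at which its call begins: read the wrist's pose just before it. camera_params takes no time and is no camera call.
A pose or a line that the arm cannot do raises env.MotionError and nothing moves.
- env.sign_off(): hands the job in, once; it reports no verdict.
The state is a dict: "clock": time; "qpos": joint angles; "qvel": joint speeds; "tau": joint torques, N m; "position": TCP position; "orientation": TCP orientation; "ft_force": force on the tool from outside, world axes, zero at the start; "wrist_torque": the same for the moment, N m; "width": finger opening in mm.
Only numpy, scipy, OpenCV 4.12 (cv2) and the standard library are available. Lean on these libraries where they do the work, as an engineer would, in place of code of your own. Each camera call takes 0.05 s, during which the arm holds its last target.

TASK

Clamp the lens blank that lies on the bed of the notched lens clamp: hold the release bar up, slide the carriage towards the back jaw until its sprung pad has pushed the blank home against the jaw and is pressed in about half way, then let the bar down and let go so that it catches in the nearest notch. Be gentle: never drive the pad right in to its stop, keep the blank flat on the bed, and do not disturb the spare blank, the spectacle case, the screwdriver or the trial-lens ring lying around the clamp.

Things in the scene. Friction and masses are not known exactly. Their poses are not given: they have to be found in the camera images.
- clamp: Fixed lens clamp: white base plate 124 x 335 mm (its x, y), 12 mm thick, on the table. Origin on the table surface (plate centred at x 6, y -7.5 mm), z up, y along the slide. The black bed with the blank and back jaw is at the -y end; at the +y end a white carriage runs on two steel rods and slides to -y.
- bed_mid (a point): Middle of the black bed's top, 30 mm above the table, clamp (-6, -95 mm). Two low guide lips, 70 mm apart, keep the blank central. At the -y end stands the fixed aluminium back jaw, 80 mm wide, 30 mm high, a round black screw head on top. Its rubber face looks to +y and was set anywhere from clamp y = -135 to -95 mm; that is not reported: feel for it or see it.
- rack_mid (a point): On the ladder rack of steel cross pins along the clamp's +x side (clamp x 49 mm, 36 mm above the table). The gaps between the pins, 6 mm apart, are the notches: one for every 6 mm of carriage travel counted from 0. The catch pin under the bar's +x leg drops into them.
- carriage (a joint): Travel of the carriage to the clamp's -y (towards the jaw), m: 0 = farthest from the jaw, 0.130 at most. Its middle is at clamp (0, 95 mm - travel). White block 66 x 60 mm, top 60 mm above the table. Friction about 1 N; a return spring pulls it away from the jaw with 2 to 2.7 N, so it runs back if let go while the bar is up. Locked (0.6 mm play) while the bar is down.
- release_bar (a joint): Lift of the release bar, m: 0 = down, catch pin in a notch; above 0.005 the pin clears the rack; 0.014 = upper stop. Weight and spring need 7 N to start lifting, 10 N at the top. It springs down by itself when free, and rests at 0.003 to 0.004 if the pin stands on a cross pin instead of in a notch.
- bar_grip (a point): Centre of the black release bar, which bridges the carriage on two steel legs; 105 mm above the table when down, at clamp (10 mm, 95 mm - travel). The bar lies along the clamp's x: 94 mm long (70 mm free between the legs), 10 mm thick along y, 12 mm high, 39 mm free below it. Pinch it across its 10 mm from above to lift it and push the carriage.
- pad (a joint): How far the sprung rubber pad on the carriage's front is pressed in, m: 0 = free, fully out; 0.015 = at its stop. Spring: about 1 N when it starts to move plus 0.6 N per mm (5.5 N half way, 10 N at the stop). When the bar is let go between two notches, the springs push the carriage back by up to 5 mm until the catch drops in, and the pad comes out by as much.
- pad_face (a point): Centre of the pad's flat rubber face (36 x 12 mm), 38 mm above the table, 50 mm ahead (clamp -y) of the carriage's middle when the pad is free; the face looks to clamp -y.
- blank: The lens blank to be clamped: a loose, round, slightly domed clear disc, 65 mm diameter, 14 mm thick, 60 g, lying flat on the black bed between pad and back jaw, 2 to 26 mm short of the jaw. Origin: centre of its underside.
- spare_blank: A second blank of the same kind, lying on the table beside the clamp (+x side); leave it. Origin: centre of its underside.
- case: Black closed spectacle case 160 x 62 x 38 mm, lying on the table beside the clamp (+x side); leave it. Origin: centre of its underside, x along its length.
- driver: Small grey screwdriver, 130 mm, lying on the table on the robot's side of the clamp; leave it.
- trial_ring: Trial-lens ring, 40 mm across, 5 mm thick, lying on the table on the robot's side of the clamp; leave it. Origin: centre of its underside.
Mind the look-alikes: they are no part of the job. What is shaped like the blank but pink or turquoise is not meant.

How it is judged (in metres and radians):
On the way, in this order (a step that is already met when the one before it is completed fails the run):
1. the release bar is held up, clear of the notches (value of joint release_bar above 0.006 m), for 0.3 s.
2. with the bar still held up, the carriage has been slid until the blank is home and the pad is pressed in (value of joint release_bar above 0.0055 m and value of joint pad above 0.0025 m), for 0.2 s.
At the end, for the whole second after the job is handed in: The release bar is down in a notch (less than 2 mm up), the pad stays pressed in by 2.5 to 12 mm against the blank, which lies flat on the bed (within 0.08 rad, underside 27 to 34 mm above the table), and carriage and blank are at rest (value of joint release_bar below 0.002 m and value of joint pad between 0.0025 and 0.012 m and velocity of joint carriage between -0.005 and 0.005 m/s and linear speed of blank below 0.01 m/s and angle between blank's own z axis and vertical below 0.08 rad and z of blank in the frame of clamp between 0.027 and 0.034 m); the robot touches nothing.
It fails at once if the pad is driven in to its stop (more than 13.5 mm) (value of joint pad above 0.0135 m).
It fails at once if the blank is tipped up (angle between blank's own z axis and vertical above 0.3 rad).
It fails at once if the spare blank, spectacle case, screwdriver or trial-lens ring is moved more than 15 mm (distance of any of spare_blank, case, driver, trial_ring from where it was at the start of the episode above 0.015 m).
It also fails if it takes over 48 s, if anything falls off the work surface, if the arm or the gripper's body presses on something with over 40 N, if the wrist force passes 120 N, or if a joint passes its speed limit or range.

## Working session

There is one attempt and no reset: what is moved stays moved. The work goes in short steps, each a Python script; the robot and the scene stay as the last script left them, time stands still between calls to the robot, and variables do not carry over. Pictures are saved under pics/ and viewed, and the job is handed in when it is done.

```bash
mkdir -p pics
cat > h.py <<'E'
from cell import env
import numpy as np, cv2
from scipy.spatial.transform import Rotation as R
def rot(q): return R.from_quat([q[1],q[2],q[3],q[0]]).as_matrix()
def save(n,im): cv2.imwrite('pics/'+n+'.png',cv2.cvtColor(im,cv2.COLOR_RGB2BGR))
def cam(name):
    p=env.camera_params(name)
    if 'position' in p: return p,rot(p['orientation']),np.array(p['position'])
    s=env.state();T=np.array(p['tool_from_camera']);Rt=rot(s['orientation'])
    return p,Rt@T[:3,:3],Rt@T[:3,3]+np.array(s['position'])
def pix2w(c,u,v,d):
    p,Rc,t=c
    return Rc@np.array([(u-p['cx'])/p['fx']*d,(v-p['cy'])/p['fy']*d,d])+t
def cloud(c,D):
    p,Rc,t=c
    v,u=np.mgrid[:D.shape[0],:D.shape[1]]
    P=np.stack([(u-p['cx'])/p['fx']*D,(v-p['cy'])/p['fy']*D,D],-1)@Rc.T+t
    P[D<=0]=np.nan
    return P
def onplane(c,u,v,z):
    p,Rc,t=c
    r=Rc@np.array([(u-p['cx'])/p['fx'],(v-p['cy'])/p['fy'],1]); return t+r*(z-t[2])/r[2]
E
python3 - <<'E'
from h import *
for n in ['scene','side','wrist']:
    c=cam(n);im,D=env.grab_frame(n);save(n+'0',im);np.savez('pics/'+n+'0.npz',im=im,D=D,R=c[1],t=c[2])
    print(n,c[0],c[2])
s=env.state();print(s['clock'],s['orientation'],s['ft_force'],s['width'])
E
```

```text
scene {'fx': 493.5499823044195, 'fy': 493.5499823044195, 'cx': 278.70792905723386, 'cy': 213.30709157806902, 'position': array([1018.2348857 , -669.91868133,  721.73418078]), 'orientation': array([-0.40813802,  0.84598927,  0.31377639, -0.13881603])} [1018.2348857  -669.91868133  721.73418078]
side {'fx': 486.9253665426892, 'fy': 486.9253665426892, 'cx': 278.0591575603099, 'cy': 211.5197374941541, 'position': array([223.5905539 , 457.66743627, 726.51089412]), 'orientation': array([ 0.10298626, -0.23931972,  0.89315611, -0.36659523])} [223.5905539  457.66743627 726.51089412]
wrist {'fx': 359.5073513173855, 'fy': 359.5073513173855, 'cx': 273.00121571096, 'cy': 206.93454836383236, 'tool_from_camera': array([[ 2.93867876e-04, -2.77018482e-01,  9.60864545e-01,
        -1.61756900e+02],
       [ 6.52440694e-05, -9.60864579e-01, -2.77018512e-01,
         7.54377862e+01],
       [ 9.99999955e-01,  1.44097555e-04, -2.64293420e-04,
        -1.15949416e-01],
       [ 0.00000000e+00,  0.00000000e+00,  0.00000000e+00,
         1.00000000e+00]])} [674.61346749  75.41898823 383.53977521]
0.15 [ 7.06632792e-01 -6.24223674e-05  7.07580449e-01 -3.27423950e-05] [ 0.31087144 -0.20109758  0.66111931] 88.0434622261666
```

View pics/scene0.png

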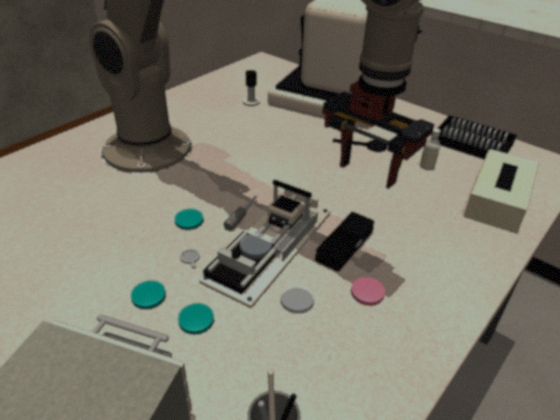

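View pics/side0.png

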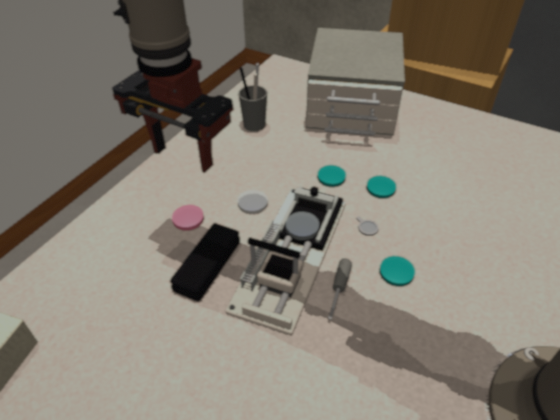

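View pics/wrist0.png

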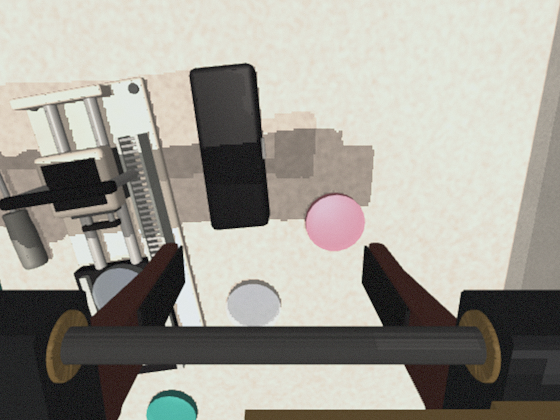

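The blank on the bed is at scene (255,247), side (302,226) and wrist (125,285). Look-alikes are the grey spare at scene (297,300), pink at (368,290), and turquoise at (189,218), (148,294) and (196,318). I choose the grey disc on the black bed. For the grasp I want the black bar at scene (292,188), side (273,248) and wrist (55,197), not the black case at wrist (230,145).

Run:
```python
from h import *
for n in ['scene','side','wrist']:
    f=np.load(f'pics/{n}0.npz');p=env.camera_params(n);c=(p,f['R'],f['t']);P=cloud(c,f['D']);im=f['im']
    near=(P[...,0]>380)&(P[...,0]<680)&(P[...,1]>-250)&(P[...,1]<300)
    z=P[...,2]
    m=near&(z>100)&(z<120)&(im.max(-1)<90)
    nl,L,st,ce=cv2.connectedComponentsWithStats(m.astype(np.uint8))
    for i in range(1,nl):
        if st[i,4]<40: continue
        q=P[L==i];r=cv2.minAreaRect(q[:,:2].astype(np.float32));print(n,'bar?',st[i],np.median(q,0).round(1),r)
    m=near&(z>6)&(z<125)&~((im.max(-1)<60)&(z<45))
    q=P[near&(z>8)&(z<16)];r=cv2.minAreaRect(q[:,:2].astype(np.float32));print(n,'plate',r)
    hz=np.histogram(z[near],bins=np.arange(-10,130,5));print(hz[0])
im=np.load('pics/side0.npz')['im'];save('side0c',cv2.resize(im[160:340,200:380],None,fx=3.3,fy=3.3,interpolation=3))
im=np.load('pics/scene0.npz')['im'];save('scene0c',cv2.resize(im[160:320,180:360],None,fx=3.5,fy=3.5,interpolation=3))
```

```text
scene bar? [273 180  38  19 224] [507.3   1.4 108.6] ((504.2460021972656, 2.591254234313965), (89.44609832763672, 12.06224536895752), 8.1089448928833)
scene plate ((529.921630859375, -74.01145935058594), (287.87640380859375, 341.8388366699219), 5.234965801239014)
[   1 5329 6613  521 2487  500  549  780  954 2090  842  209  156  456
  295   37   61   20   17   20   21   13   63   93   95    0    0]
side bar? [248 238  53  21 374] [500.5   7.6 109.7] ((500.8406677246094, 5.637188911437988), (92.285400390625, 11.917763710021973), 9.216901779174805)
side plate ((526.086669921875, -70.51481628417969), (291.5326843261719, 342.896240234375), 5.688045501708984)
[    0  8563 19008   487  3307   698   700   962  1119  2885  1137   248
   213   633   565    34    58    38    17    18    19    20    63   138
   209     0     0]
wrist bar? [   0  180  118   30 1570] [505.5   6.4 110.2] ((503.3060302734375, 5.3903703689575195), (93.20172119140625, 10.316173553466797), 9.243535041809082)
wrist plate ((529.909912109375, -46.172332763671875), (282.07110595703125, 289.9067687988281), 4.98775577545166)
[    0 29009 13901   891 11032  1058  1748  3212  1858 12526  1619   296
   320  2640   640    42    42    44    41    39    29     2    79   623
   882     0     0]
```

View pics/side0c.png

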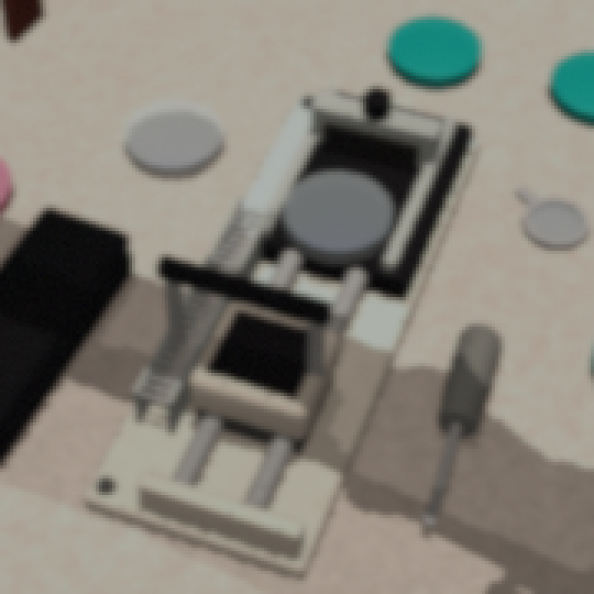

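View pics/scene0c.png

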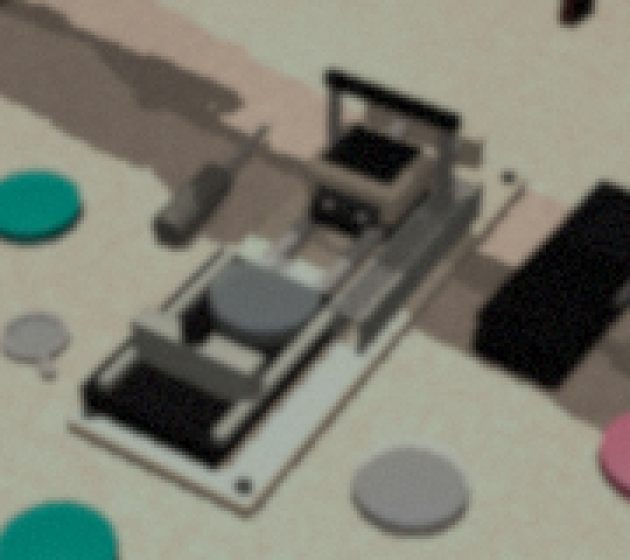

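Run:
```python
from h import *
th=np.deg2rad(9);B=np.array([503,5.5])
for n in ['scene','side','wrist']:
    f=np.load(f'pics/{n}0.npz');p=env.camera_params(n);c=(p,f['R'],f['t']);P=cloud(c,f['D']);im=f['im']
    near=(P[...,0]>380)&(P[...,0]<680)&(P[...,1]>-250)&(P[...,1]<300);z=P[...,2]
    m=(near&(z>5)).astype(np.uint8)
    # footprint of the whole clamp: component containing bar
    nl,L,st,ce=cv2.connectedComponentsWithStats(m)
    i=max(range(1,nl),key=lambda i:((L==i)&(z>70)).sum()); q=P[(L==i)&(z<16)]
    r=cv2.minAreaRect(q[:,:2].astype(np.float32));print(n,'plate',r)
    # blank in interim bar frame
    ex=np.array([np.cos(th),np.sin(th)]);ey=np.array([-np.sin(th),np.cos(th)])
    X=(P[...,:2]-B)@ex;Y=(P[...,:2]-B)@ey
    for nm,lo,hi in [('z40-47',40,47),('z56-63',56,63)]:
        m=near&(z>lo)&(z<hi)&(abs(X+10)<50)&(Y<-30)
        nl,L,st,ce=cv2.connectedComponentsWithStats(m.astype(np.uint8))
        for i in range(1,nl):
            if st[i,4]<60: continue
            k=L==i
            print(nm,st[i],'X',np.percentile(X[k],[1,50,99]).round(1),'Y',np.percentile(Y[k],[1,50,99]).round(1),'rgb',np.median(im[k],0),'z',np.median(z[k]).round(1))
```

```text
scene plate ((0.0, 0.0), (0.0, 0.0), 0.0)
z40-47 [268 214  23  12 107] X [-32.6  -9.6  14.2] Y [-52.2 -39.6 -31. ] rgb [29. 28. 25.] z 43.1
z40-47 [240 233  32  23 535] X [-40.  -8.  21.] Y [-160.1 -131.   -99.5] rgb [ 96. 101. 101.] z 43.0
z40-47 [217 256  38  18  92] X [-48.9  -8.5  30.4] Y [-207.  -203.8 -192.6] rgb [66. 66. 61.] z 43.2
z56-63 [217 247  38  21 234] X [-49.3  -2.5  30.1] Y [-205.4 -199.4 -188.6] rgb [139. 138. 127.] z 59.8
side plate ((0.0, 0.0), (0.0, 0.0), 0.0)
z40-47 [295 197  38  12  99] X [-50.6 -12.7  26.5] Y [-189.8 -184.5 -181.4] rgb [14. 14. 13.] z 43.1
z40-47 [286 212  34  25 649] X [-40.1 -10.2  20.3] Y [-157.4 -124.4  -96.5] rgb [109. 113. 114.] z 43.3
z56-63 [295 188  40  16 231] X [-50.2 -17.1  27.8] Y [-203.5 -191.8 -185.1] rgb [146. 145. 137.] z 60.2
wrist plate ((522.37841796875, -70.52973937988281), (206.82073974609375, 336.5146179199219), 29.229965209960938)
z40-47 [ 82 211  38  21 287] X [-28.5  -9.5   7.9] Y [-50.1 -46.  -34.2] rgb [35. 34. 33.] z 43.2
z40-47 [ 93 267  46  42 982] X [-39.9 -18.1  10.1] Y [-135.  -110.4  -95.6] rgb [142. 147. 153.] z 42.4
```

Run:
```python
from h import *
th=np.deg2rad(9);B=np.array([503,5.5])
ex=np.array([np.cos(th),np.sin(th)]);ey=np.array([-np.sin(th),np.cos(th)])
for n in ['scene','side','wrist']:
    f=np.load(f'pics/{n}0.npz');p=env.camera_params(n);c=(p,f['R'],f['t']);P=cloud(c,f['D']);z=P[...,2]
    X=(P[...,:2]-B)@ex;Y=(P[...,:2]-B)@ey
    m=(z>7)&(z<16)&(abs(X)<85)&(Y>-290)&(Y<110)
    m=cv2.morphologyEx(m.astype(np.uint8),cv2.MORPH_OPEN,np.ones((2,2)))>0
    # +x edge line per Y bin
    e=[];el=[]
    for y in np.arange(-250,80,10):
        k=m&(abs(Y-y)<5)
        xs=X[k]
        if len(xs)<4: continue
        g=xs[(xs>0)&(xs<75)]; l=xs[(xs<0)]
        if len(g)>3:e.append((y,np.percentile(g,97)))
        if len(l)>3:el.append((y,np.percentile(l,3)))
    for nm,a in(('+x',e),('-x',el)):
        a=np.array(a)
        if len(a)<6: continue
        k=np.ones(len(a),bool)
        for _ in range(4):
            q=np.polyfit(a[k,0],a[k,1],1);r=a[:,1]-np.polyval(q,a[:,0]);k=abs(r)<max(2,1.5*np.median(abs(r)))
        print(n,nm,'slope deg',np.rad2deg(q[0]).round(2),'at Y=0',q[1].round(1),'at -95',np.polyval(q,-95).round(1),k.sum(),len(k))
    print(n,'Y range',np.percentile(Y[m],[.3,1,99,99.7]).round(1))
    for lo,hi,nm,ya,yb in((56,63,'jaw',-230,-170),(104,114,'bar',-30,30)):
        k=(z>lo)&(z<hi)&(abs(X+5)<60)&(Y>ya)&(Y<yb)
        if k.sum()<30: continue
        print(nm,cv2.minAreaRect(np.c_[X[k],Y[k]].astype(np.float32)),np.rad2deg(np.polyfit(X[k],Y[k],1)[0]).round(2))
```

```text
scene +x slope deg -0.11 at Y=0 57.4 at -95 57.5 33 33
scene -x slope deg -0.53 at Y=0 -60.9 at -95 -60.1 10 12
scene Y range [nan nan nan nan]
jaw ((-9.72779655456543, -196.647216796875), (17.49720001220703, 80.91366577148438), 89.12984466552734) 0.48
bar ((0.05942535400390625, -2.570744037628174), (12.625965118408203, 93.29448699951172), 89.42558288574219) 0.26
side +x slope deg -0.18 at Y=0 51.9 at -95 52.2 15 21
side -x slope deg -0.02 at Y=0 -67.3 at -95 -67.3 32 32
side Y range [nan nan nan nan]
jaw ((-10.873003005981445, -194.302978515625), (20.179805755615234, 79.30215454101562), 89.66413879394531) 0.51
bar ((-1.5286712646484375, 0.4754905700683594), (93.45059204101562, 11.917759895324707), 0.21689793467521667) 0.06
wrist +x slope deg -0.28 at Y=0 57.3 at -95 57.7 28 28
wrist -x slope deg -0.38 at Y=0 -63.2 at -95 -62.6 12 12
wrist Y range [nan nan nan nan]
bar ((0.28508758544921875, -0.15614795684814453), (93.20173645019531, 10.316178321838379), 0.2435377538204193) 0.19
```

```bash
cat >> h.py <<'E'
TH=np.deg2rad(9.2);EX=np.array([np.cos(TH),np.sin(TH),0]);EY=np.array([-np.sin(TH),np.cos(TH),0])
B=np.array([503,5.5,0.])
def ori(s):
    x=np.array([0,0,-1.]);z=s*EY;y=np.cross(z,x)
    q=R.from_matrix(np.c_[x,y,z]).as_quat();return np.array([q[3],q[0],q[1],q[2]])
def loc(): 
    s=env.state();d=np.array(s['position'])-B;f=np.array(s['ft_force'])
    return dict(t=round(s['clock'],2),X=round(d@EX,2),Y=round(d@EY,2),z=round(s['position'][2],2),fX=round(f@EX,2),fY=round(f@EY,2),fz=round(f[2],2),w=round(s['width'],2))
def pt(Y,z,X=0): 
    p=B+EX*X+EY*Y;p[2]=z;return p
E
python3 - <<'E'
from h import *
for s in(1,-1):
    for Y,z in((0,200),(0,86),(0,100),(-90,100),(-90,200)):
        q=env.inverse_kinematics(pt(Y,z),ori(s));print(s,Y,z,None if q is None else np.round(q,2))
E
```

```text
1 0 200 [ 0.17  0.24 -0.35  1.96  0.1   0.95  1.5 ]
1 0 86 [ 0.15  0.41 -0.35  2.06  0.21  0.71  1.4 ]
1 0 100 [ 0.16  0.38 -0.35  2.05  0.19  0.74  1.42]
1 -90 100 [ 0.31  0.41 -0.33  2.01  0.19  0.75  1.6 ]
1 -90 200 [ 0.31  0.27 -0.32  1.92  0.1   0.96  1.68]
-1 0 200 [-0.38  0.22  0.29  2.   -0.08  0.93 -1.47]
-1 0 86 [-0.36  0.39  0.27  2.09 -0.17  0.67 -1.39]
-1 0 100 [-0.36  0.37  0.28  2.09 -0.15  0.71 -1.4 ]
-1 -90 100 [-0.21  0.4   0.3   2.04 -0.18  0.72 -1.2 ]
-1 -90 200 [-0.23  0.26  0.33  1.96 -0.1   0.94 -1.27]
```

Run:
```python
from h import *
env.move_to(pt(0,170),ori(-1));print(loc())
c=cam('wrist');im,D=env.grab_frame('wrist');save('w1',im)
P=cloud(c,D);z=P[...,2];X=(P-B)@EX;Y=(P-B)@EY
k=(z>104)&(z<115)&(abs(X)<60)&(abs(Y)<30)
print(k.sum(),cv2.minAreaRect(np.c_[X[k],Y[k]].astype(np.float32)),np.median(z[k]),np.percentile(Y[k&(abs(X)<30)],[2,98]))
k=(z>108)&(z<115)&(abs(X)<30)&(abs(Y)<30);print(np.percentile(Y[k],[2,50,98]))
k=(z>57)&(z<63)&(abs(X+10)<30)&(Y<-150);
if k.sum()>20: print('jaw',np.percentile(Y[k],[2,50,98]))
```

```text
{'t': 1.38, 'X': np.float64(0.72), 'Y': np.float64(0.02), 'z': np.float64(170.29), 'fX': np.float64(1.18), 'fY': np.float64(-0.55), 'fz': np.float64(-0.38), 'w': 87.7}
2038 ((-0.3978004455566406, -0.7587118148803711), (93.03553771972656, 9.893241882324219), 0.4272548258304596) 110.20385780759351 [-5.6552049   4.11611807]
[-5.46570435 -0.99880441  3.59660945]
jaw [-202.75005378 -193.3617532  -187.37689038]
```

View pics/w1.png

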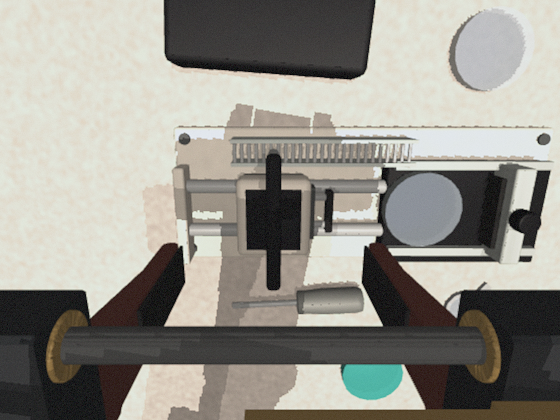

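The close wrist view is clear. The bar stands vertical at (273,220), centred between the fingers. The grey blank is at (423,210) on the black bed and the jaw's front edge is at u≈503. The driver is at (330,300) and the case at (270,35), both clear of the path. Next I profile the jaw face and then grip the bar.

Run:
```python
from h import *
c=cam('wrist');im,D=env.grab_frame('wrist');P=cloud(c,D);Y=(P-B)@EY;X=(P-B)@EX
save('w1c',cv2.resize(im[120:280,300:560],None,fx=3,fy=3,interpolation=3))
for u in list(range(312,345,2))+list(range(376,390,3))+list(range(454,545,2)):
    print((u,*P[205,u,2:].round(1),Y[205,u].round(1),int(im[205,u].mean())),end=' ')
env.movel(pt(-0.8,88),feed=100);print(loc())
env.set_gripper(0);print(loc())
```

```text
(312, np.float64(48.8), np.float64(-32.4), 54) (314, np.float64(48.2), np.float64(-34.1), 91) (316, np.float64(11.2), np.float64(-40.4), 146) (318, np.float64(10.2), np.float64(-42.4), 144) (320, np.float64(12.1), np.float64(-44.0), 142) (322, np.float64(11.2), np.float64(-46.0), 148) (324, np.float64(11.8), np.float64(-47.7), 100) (326, np.float64(42.6), np.float64(-44.8), 18) (328, np.float64(43.3), np.float64(-46.4), 16) (330, np.float64(43.5), np.float64(-48.0), 30) (332, np.float64(44.1), np.float64(-49.6), 45) (334, np.float64(10.7), np.float64(-57.2), 179) (336, np.float64(9.6), np.float64(-59.2), 173) (338, np.float64(10.4), np.float64(-60.9), 175) (340, np.float64(11.6), np.float64(-62.6), 173) (342, np.float64(11.8), np.float64(-64.4), 175) (344, np.float64(10.8), np.float64(-66.4), 173) (376, np.float64(11.1), np.float64(-96.1), 141) (379, np.float64(13.8), np.float64(-98.0), 32) (382, np.float64(29.4), np.float64(-95.8), 51) (385, np.float64(39.1), np.float64(-95.3), 79) (388, np.float64(39.7), np.float64(-97.7), 149) (454, np.float64(43.0), np.float64(-151.8), 151) (456,
[... 1802 characters left out ...]
8.4), np.float64(-203.8), 95) (532, np.float64(29.3), np.float64(-227.2), 40) (534, np.float64(29.8), np.float64(-228.6), 39) (536, np.float64(30.1), np.float64(-230.1), 35) (538, np.float64(31.1), np.float64(-231.1), 37) (540, np.float64(29.5), np.float64(-234.0), 38) (542, np.float64(29.9), np.float64(-235.5), 45) (544, np.float64(0.5), np.float64(-260.3), 228) {'t': 2.45, 'X': np.float64(0.47), 'Y': np.float64(-0.89), 'z': np.float64(88.45), 'fX': np.float64(0.08), 'fY': np.float64(-0.54), 'fz': np.float64(-0.24), 'w': 87.85}
{'t': 3.62, 'X': np.float64(0.0), 'Y': np.float64(-0.47), 'z': np.float64(87.98), 'fX': np.float64(1.02), 'fY': np.float64(1.66), 'fz': np.float64(0.89), 'w': 10.15}
```

View pics/w1c.png

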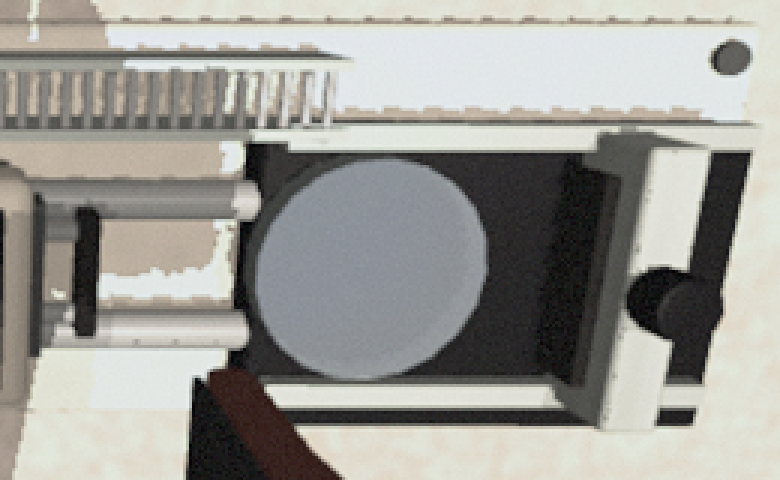

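The close crop confirms the grey blank on the bed, with the rubber jaw face at Y≈-184 and the pad at -50. Contact at home should therefore come at about 69 mm of travel. The bar is gripped, with width 10.15. Next I lift it.

Run:
```python
from h import *
for z in (91,94,98):
    env.movel(pt(-0.5,z),feed=30);print(loc())
env.hold(0.4);print(loc())
c=cam('wrist');im,D=env.grab_frame('wrist');save('w2',im)
```

```text
{'t': 3.88, 'X': np.float64(-0.08), 'Y': np.float64(-0.2), 'z': np.float64(90.73), 'fX': np.float64(1.9), 'fY': np.float64(1.7), 'fz': np.float64(-8.01), 'w': 10.05}
{'t': 4.12, 'X': np.float64(-0.06), 'Y': np.float64(-0.21), 'z': np.float64(93.97), 'fX': np.float64(2.87), 'fY': np.float64(2.3), 'fz': np.float64(-8.79), 'w': 9.73}
{'t': 4.41, 'X': np.float64(-0.1), 'Y': np.float64(-0.3), 'z': np.float64(98.06), 'fX': np.float64(1.76), 'fY': np.float64(2.72), 'fz': np.float64(-8.94), 'w': 10.17}
{'t': 4.81, 'X': np.float64(-0.08), 'Y': np.float64(-0.5), 'z': np.float64(97.93), 'fX': np.float64(1.76), 'fY': np.float64(3.53), 'fz': np.float64(-8.51), 'w': 9.84}
```

View pics/w2.png

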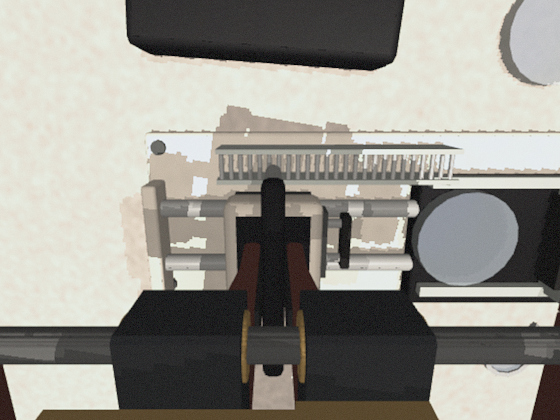

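The bar is up about 10 mm, held at (273,210), and fz ≈ -9 N matches the spring. Now I slide, slowing down before the blank reaches the jaw.

Run:
```python
from h import *
env.movel(pt(-40,98),feed=60);print(loc())
print(env.movel(pt(-62,98),feed=30,stop_force=6));env.hold(.15);print(loc())
for y in range(-64,-73,-1):
    env.movel(pt(y,98),feed=15);env.hold(.1)
    f=[];
    for _ in range(6):
        env.hold(.02);f.append(loc())
    l=f[-1];print(y,l['Y'],l['z'],'fY',np.mean([a['fY'] for a in f]).round(2),'sd',np.std([a['fY'] for a in f]).round(2),'fz',l['fz'],l['t'])
    if np.mean([a['fY'] for a in f])>8.5: break
```

```text
{'t': 5.67, 'X': np.float64(-0.06), 'Y': np.float64(-40.29), 'z': np.float64(98.0), 'fX': np.float64(1.66), 'fY': np.float64(1.79), 'fz': np.float64(-8.89), 'w': 9.78}
False
{'t': 6.7, 'X': np.float64(-0.08), 'Y': np.float64(-62.13), 'z': np.float64(97.99), 'fX': np.float64(1.13), 'fY': np.float64(1.56), 'fz': np.float64(-9.28), 'w': 9.66}
-64 -63.88 97.96 fY 3.22 sd 0.76 fz -8.83 7.18
-65 -65.0 98.02 fY 2.77 sd 0.34 fz -9.01 7.63
-66 -66.12 97.99 fY 2.83 sd 0.51 fz -9.74 8.08
-67 -67.08 98.01 fY 2.96 sd 0.48 fz -9.01 8.53
-68 -68.05 98.0 fY 3.21 sd 0.54 fz -9.03 8.98
-69 -68.98 97.98 fY 3.43 sd 0.34 fz -8.29 9.43
-70 -69.84 97.98 fY 4.77 sd 0.42 fz -9.14 9.88
-71 -70.87 97.97 fY 5.26 sd 0.43 fz -8.4 10.33
-72 -71.74 97.96 fY 4.77 sd 0.35 fz -8.26 10.78
```

The onset is at Y≈-69.2, which agrees with the vision estimate of 69. The 72 notch would press the pad only about 3 mm and the 78 notch about 9 mm, so I aim for 78.

Run:
```python
from h import *
for y in (-73,-74,-75,-76,-77,-78,-78.6):
    env.movel(pt(y,98),feed=15);env.hold(.08)
    f=[]
    for _ in range(6):
        env.hold(.02);f.append(loc())
    l=f[-1];m=np.mean([a['fY'] for a in f]);print(y,l['Y'],l['z'],'fY',m.round(2),'fz',l['fz'],l['t'])
    if m>11.5: break
c=cam('wrist');im,D=env.grab_frame('wrist');save('w3',im)
```

```text
-73 -72.56 97.94 fY 5.52 fz -9.55 11.22
-74 -73.39 97.92 fY 6.23 fz -8.93 11.65
-75 -74.21 97.89 fY 6.52 fz -8.64 12.08
-76 -75.0 97.88 fY 7.32 fz -9.74 12.52
-77 -75.8 97.88 fY 7.59 fz -8.88 12.95
-78 -76.66 97.83 fY 8.21 fz -9.11 13.38
-78.6 -77.02 97.81 fY 8.34 fz -7.9 13.82
```

View pics/w3.png

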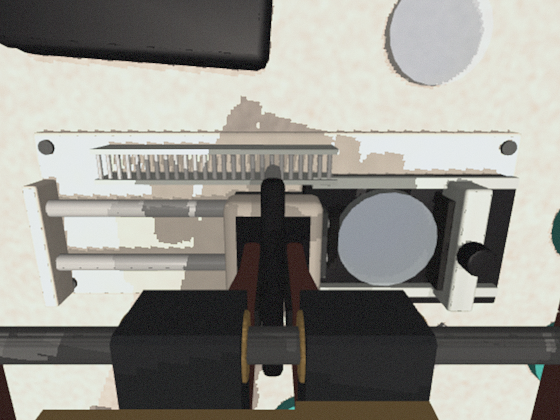

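The blank at (388,238) is home against the jaw at (450,240). The force rises 0.6 N/mm as expected and the pad is at about 7.5 mm. I go to the 78 notch and lower the bar.

Run:
```python
from h import *
c=-79.5
while c>-82.5:
    env.movel(pt(c,98),feed=10);env.hold(.15);l=loc();print(c,l['Y'],l['fY'],l['t'])
    if l['Y']<-78.5: break
    c-=0.5
for z in (94,92,91,90,89,88,87.5):
    env.movel(pt(c,z),feed=15);env.hold(.1);l=loc();print(z,l['Y'],l['z'],'fY',l['fY'],'fz',l['fz'],l['w'],l['t'])
    if l['fz']>3: break
```

```text
-79.5 -77.8 9.24 14.27
-80.0 -78.14 9.17 14.67
-80.5 -78.51 9.05 15.07
94 -78.51 93.83 fY 10.17 fz -7.79 9.67 15.58
92 -78.54 91.87 fY 9.45 fz -7.27 9.46 15.97
91 -78.5 90.88 fY 9.65 fz -7.32 9.46 16.32
90 -78.5 89.9 fY 9.68 fz -7.55 9.91 16.67
89 -78.52 88.9 fY 9.53 fz -7.64 9.64 17.02
88 -78.6 88.04 fY 9.76 fz -6.51 9.73 17.37
87.5 -78.7 87.99 fY 10.4 fz 0.26 9.38 17.72
```

The bar sits at z=87.99, the same as at the start (87.98), so the catch is in the notch. I release, retreat and check.

Run:
```python
from h import *
env.movel(pt(-78.7,88),feed=10);env.hold(.1);print(loc())
env.set_gripper(60);print(loc())
env.movel(pt(-78.7,170),feed=100);env.hold(.3);print(loc())
c=cam('wrist');im,D=env.grab_frame('wrist');save('w4',im)
P=cloud(c,D);z=P[...,2];X=(P-B)@EX;Y=(P-B)@EY
k=(z>100)&(z<118)&(abs(X)<30)&(abs(Y+78)<15);print('bar z',np.median(z[k]),'Y',np.percentile(Y[k],[2,50,98]))
k=(z>38)&(z<48)&(Y<-110)&(Y>-190)&(abs(X+10)<33)&(im.mean(-1)>100);print('blank',k.sum(),'z',np.percentile(z[k],[5,50,95]),'Y',np.percentile(Y[k],[1,99]),'X',np.percentile(X[k],[1,99]))
A=np.c_[X[k],Y[k],np.ones(k.sum())];print('slope',np.linalg.lstsq(A,z[k],rcond=None)[0][:2])
for n in('scene','side'):
    im,D=env.grab_frame(n);save(n+'4',im)
    if n=='side': save('side4c',cv2.resize(im[160:340,200:380],None,fx=3.3,fy=3.3,interpolation=3))
```

```text
{'t': 18.15, 'X': np.float64(0.02), 'Y': np.float64(-78.03), 'z': np.float64(88.1), 'fX': np.float64(0.4), 'fY': np.float64(6.09), 'fz': np.float64(-8.03), 'w': 9.67}
{'t': 19.06, 'X': np.float64(-0.04), 'Y': np.float64(-78.66), 'z': np.float64(87.96), 'fX': np.float64(-0.28), 'fY': np.float64(0.83), 'fz': np.float64(0.17), 'w': 60.04}
{'t': 20.32, 'X': np.float64(-0.22), 'Y': np.float64(-78.69), 'z': np.float64(169.61), 'fX': np.float64(-0.14), 'fY': np.float64(0.12), 'fz': np.float64(-0.33), 'w': 59.84}
bar z 110.2536717409462 Y [-82.92089295 -77.83882624 -73.17755354]
blank 4403 z [40.57569977 42.52601748 44.04362726] Y [-181.64899265 -121.17649283] X [-39.16015511  20.50222697]
slope [-0.00245113 -0.00030247]
```

View pics/w4.png

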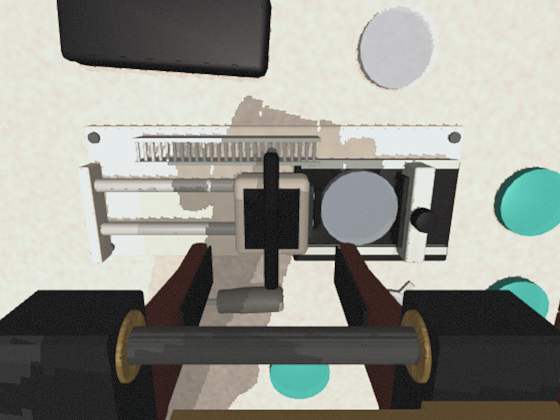

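View pics/side4c.png

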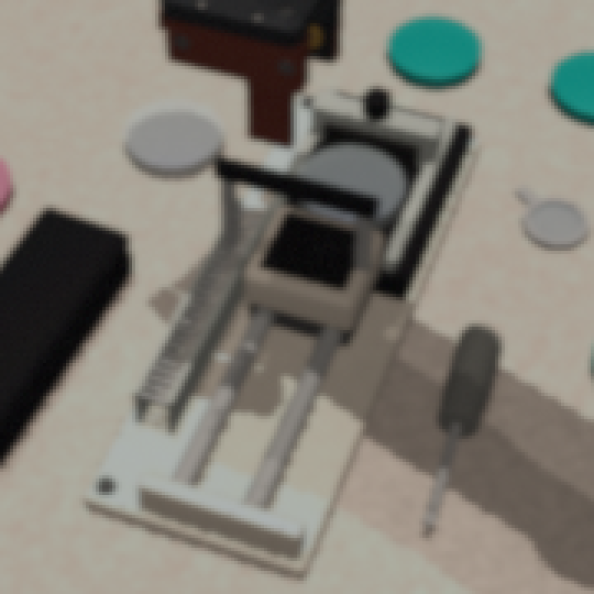

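The bar top is at z=110.25, against 110.2 at the start, so it is down. The carriage held at about 77–78 mm of travel. The blank at wrist (358,208) is flat and against the jaw, and the neighbouring objects look unmoved. I hand in.

Run:
```python
from h import *
env.sign_off();print(loc())
```

```text
the job is handed in; nothing more can be done
the job is handed in; nothing more can be done
```

The blank is clamped and the job was handed in at about 21 s of the 48 s allowed; `sign_off` gives no verdict. I pinched the release bar, lifted it about 10 mm and slid the carriage until the pad had pushed the blank home. I then pressed on to the next notch, lowered the bar, let go and backed away.

**Contact point:** the force started to rise at 69 mm of travel, against 68.6 mm predicted from the images. It then grew by about 0.6 N per mm, as the pad spring should.

**Notch:** I used the 78 mm notch, because the 72 mm one would have left the pad pressed in only about 3 mm. The pad is in by roughly 8 to 9 mm, estimated from force and travel. That is a little past half way but inside the 2.5 to 12 mm limit.

**Last checks:**
- **Bar:** its top is at 110.25 mm, against 110.2 mm at the start, so it is down in the notch.
- **Blank:** the fitted slope of its top is below 0.003 rad, so it lies flat. It is against the jaw.
- **Robot:** the gripper is clear of everything, with no remaining force on the tool.
- **Surroundings:** the spare blank, case, screwdriver and ring look unmoved in the side view. I judged that by eye and did not measure it.

**One mismatch:** the camera put the carriage travel at about 77.1 mm, against 78 mm for the notch. That is within the 0.6 mm play and camera error, and too far from 72 mm to be the other notch.

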